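# Shut the storage tub and hold the clip open on its label card

## Task

Shut the white storage tub and get it ready for dating: press its loose wooden lid down until it sits fully home and level on the rim, then squeeze the steel bag clip open, lift it off the tray's front wall, and hold it gaping over the middle of the top edge of the tub's tall label card, a jaw well down on either side and not touching the card, so that I can slip a date tag in. Finish like that, still squeezing the clip wide open in the air; never let it close on the card, and leave the tub and the other things where they stand.

Things in the scene. Friction and masses are not known exactly. Their poses are not given: they have to be found in the camera images.
- tub: White enamelled open square tub, 110 x 110 mm, 80 mm high, walls 4 mm, about 0.7 kg, standing loose in the tray, turned by up to 20 degrees. Origin: centre of its underside, on the tray floor; z up. A steel label holder on its -x side carries the label card.
- card_top (a point): Middle of the top edge of the label card: a stiff upright card 70 mm wide (along the tub's y) and 3 mm thick (along the tub's x), rigidly held in the tub's holder, its mid-plane 60.5 mm from the tub's middle towards the tub's -x side, its top edge 130 mm above the tub's underside. So it stands 40 mm above the top of the seated lid, and 5 mm clear of the lid's edge. Axes as the tub's.
- lid: The tub's push-in wooden lid: plate 108 x 108 x 10 mm with a 98 mm square plug, 16 mm deep, below it, and a springy seal around the plug. Origin: centre of the plate's underside; z up. At the start it lies loose, level, its plate about 11 mm above the rim with the tip of the plug in the mouth. It takes about 10 N pressed down on its middle to push the seal in; it then slides down with about 6 N until the plate meets the tub's rim, and stays.
- lid_top (a point): Centre of the lid's flat top (10 mm above the plate's underside). Seated, it is 90 mm above the tub's underside, 40 mm below the card's top edge.
- clip: Steel spring bag clip, 24 mm wide, 90 mm long, 46 g, loose, gripping the tray's front wall (6 mm thick) with its jaws down and its two handles up. Origin on its pivot, 40 mm above the jaw tips and 50 mm below the handle ends; its y runs along the pivot (and along the wall), x across the jaws, z up. It rides on the half of the clip that is on the -x side. The throat between the jaws is 32 mm deep.
- clip_grip (a point): The place to grip the clip: midway between its two handles, 34 mm above the pivot. On the wall the handles flare and their outer faces are about 40 mm apart here, 46 mm at their upper ends; squeezed right together across x (10 N at this height is enough) they meet a stop with the outer faces parallel, upright and 26 mm apart, and the jaws then gape 22 mm at the tips.
- clip_arm (a joint): Opening of the clip, rad, between its two halves: 0 as it sits on the wall (jaw pads parallel, 6 mm apart), -0.17 fully shut, 0.40 at the stop with the handles squeezed right together (jaw tips 22 mm apart). The spring always closes it.
- jaw_a (a point): Inner face of the clip's jaw on the clip's -x side, middle of its tip.
- jaw_b (a point): Inner face of the clip's other jaw (+x side), middle of its tip.
- tray: Oak tray, fixed, drawn out on its runners from under a low oak riser. Origin: table level under its middle; x away from the robot. 300 x 440 mm, floor 14 mm and wall tops 50 mm above the table; its front wall, 6 mm thick, stands at x = -137 mm of this frame and runs along y. The riser behind it (from x = 165 mm) is 130 mm high.
- jar: Bystander: ribbed glass jam jar with a steel cap, 70 mm across, 92 mm high, in the tray. Origin: centre of its underside.
- egg_cup_left: Bystander: speckled ceramic egg cup, 48 mm across, 58 mm high, in the tray's front left corner. Origin: centre of its underside.
- egg_cup_right: Bystander: the same kind of egg cup in the tray's front right corner.
- timer: Bystander: yellow egg-shaped kitchen timer, 64 mm across, 73 mm high, on the table beside the tray. Origin: centre of its underside.
- measure: Bystander: copper measuring cup, 80 mm across, 48 mm high, with a flat handle 90 mm long, on the table beside the tray. Origin: centre of its underside.
- salt: Bystander: small turned wooden salt shaker, 36 mm across, 65 mm high, at the back of the tray between tub and jar. Origin: centre of its underside.

How it is judged:
On the way, in this order (a step that is already met when the one before it is completed fails the run):
1. the lid is pressed fully home and sits level on the tub's rim (z of lid_top in the frame of tub between 0.086 and 0.0918 m and angle between the z axis of lid and the z axis of tub, either way round below 0.03 rad), for 0.2 s.
2. the clip is squeezed open in the fingers and lifted clear of the tray's wall (value of joint clip_arm above 0.2 rad and height (world z) of clip_grip above 0.13 m and contact force between the fingers and clip above 2 N and contact force between clip and tray below 0.2 N), for 0.2 s.
At the end, for the whole second after the job is handed in: Lid home (within 2 mm) and level (0.03 rad). Fingers still squeeze the clip (opening above 0.25 rad): a jaw tip each side of the card, 3 mm or more off it, 8 to 35 mm below its top edge, within 25 mm of its middle; clip still, touching nothing else. Tub upright, within 40 mm of its start (all of step 1 and ((x of jaw_a in the frame of card_top above 0.0045 m and x of jaw_b in the frame of card_top below -0.0045 m) or (x of jaw_b in the frame of card_top above 0.0045 m and x of jaw_a in the frame of card_top below -0.0045 m)) and z of jaw_a in the frame of card_top between -0.035 and -0.008 m and y of jaw_a in the frame of card_top between -0.025 and 0.025 m and z of jaw_b in the frame of card_top between -0.035 and -0.008 m and y of jaw_b in the frame of card_top between -0.025 and 0.025 m and value of joint clip_arm above 0.25 rad and contact force between the fingers and clip above 3 N and contact force between clip and tub below 0.5 N and contact force between clip and lid below 0.3 N and contact force between clip and tray below 0.3 N and linear speed of clip below 0.03 m/s and distance of tub from where it was at the start of the episode below 0.04 m and angle between tub's own z axis and vertical below 0.1 rad); the arm keeps its last pose, push and grip.
It fails at once if the clip closes on the card (value of joint clip_arm below 0.08 rad and z of jaw_a in the frame of card_top between -0.04 and -0.002 m and y of jaw_a in the frame of card_top between -0.045 and 0.045 m and x of jaw_a in the frame of card_top between -0.02 and 0.02 m).
It fails at once if the tub is shoved more than 50 mm or tipped (distance of tub from where it was at the start of the episode above 0.05 m or angle between tub's own z axis and vertical above 0.25 rad).
It fails at once if a bystander (jar, egg cups, timer, measuring cup, salt shaker) is moved more than 30 mm or tipped (distance of any of jar, egg_cup_left, egg_cup_right, timer, measure, salt from where it was at the start of the episode above 0.03 m or angle between any of jar, egg_cup_left, egg_cup_right, timer, measure, salt's own z axis and vertical above 0.4 rad).
It also fails if it takes over 48 s, if anything falls off the work surface, if the arm or the gripper's body presses on something with over 40 N, if the wrist force passes 120 N, or if a joint passes its speed limit or range.

## Robot

A 6-joint arm with a two-finger parallel gripper is mounted at the origin on the work surface. World frame = base frame: x ahead of the robot, y to its left, z up, the work surface at z = 0. Lengths are in m, angles in rad, forces in N, time in s.
With the tool pointing down it reaches from about 0.3 to 1 m from the base axis. Payload 5.1 kg.
Tool frame: the origin (TCP) lies on the centre line of the jaws, within the pads' length; the fingertips stand ahead of it and the grasp point (between the pads) lies 6 mm ahead of it (tcp_to_tips is the z of the fingertips in the tool frame, in m); z points along the fingers, y is the line along which they close (so a half turn about z gives the same grasp; the last joint's range is limited). The gripper opens to 95 mm and grips with 3 to 60 N. Pads are 20 mm wide; open, the fingers measure 119 mm over their backs; the gripper's body (75 mm by 180 mm) begins 59 mm behind the grasp point.
Start: joints at [-1.213, 0.124, 1.65, -0, 1.367, -0.083], TCP at [0.277, -0.588, 0.218] pointing down, gripper open.
Joint ranges: [-2.61, 2.61], [-1.02, 2.33], [0.03, 2.71], [-1.35, 4.49], [0.32, 2.68], [-2.91, 2.91]. Speed limits (rad/s): [2.57, 2.57, 3.14, 3.14, 3.14, 3.14].

## Interface

Orientations are given as a unit quaternion [w, x, y, z].
In Python, from bench import get_state, grab_frame, finish_job, look_for, place_of, tcp_to_tips gives the robot as it stands. The module is installed in compiled form; this text tells all that it offers.
- The arm moves only by the shell command python3 -m handwheel 'ROWS' [FORCE]. ROWS is JSON, a list of rows, each a list of 3 entries, a list of its own where there are three numbers: the opening in per cent of the stroke, from 0 (shut) to 100 (fully open), then the shift along the tool's x, y, z normalised to -1 to 1, where 1 is 0.2 m, then the turn about the tool's z normalised to -1 to 1, where 1 is pi/4 rad. In form: [[fingers, [tx, ty, tz], yaw], ...]. A call has 1 to 20 rows; each row shifts and turns the commanded pose from where the row before left it, along the tool's axes as they then stand; what a row does not reach is not made up. A row lasts 1/10 s, in which the tool goes at most 50 mm and 8.59 degrees, less where a joint would pass 70% of its speed; a pose out of reach is approached as far as the arm can. A call with a number of a shift or a turn outside -1 to 1 is refused whole. A call with a gripper value outside its range is refused whole. The fingers move at their own pace and stop on an object; FORCE is the grip in N (left out, the last holds). Time passes only in rows, so rows that do not move let the fingers close. It gives the time, the measured TCP pose, the force, the opening and the grip force at its end, in the units of the state.
- get_state(): the state, without advancing time (a new reading comes with each control period).
- grab_frame(name): name is "side" or "top" or "wrist"; returns a dict with "img" (480x640x3 uint8, red, green, blue), "z_map" (480x640 float32, m along the optical axis (not along the pixel's ray), 0 where there is no reading), "fovy" (degrees; the focal length in pixels is half the picture's height over the tangent of half this angle, whatever the lens; pixels are square), "cx", "cy" (the principal point, pixels), "k1" (the pictures are not rectified: a ray, as slopes to the right and down, at radius r is drawn at 1 + k1 r^2 times it, then the intrinsics apply), "pose" (4x4, takes a point from camera to world coordinates); the wrist camera has in their place "hand_eye" (4x4, takes a point from camera to tool coordinates, whose origin is the TCP and whose axes are the flange's). Camera axes: x right, y up, looking along -z (the intrinsics and any distortion apply to the point x, -y, -z); pixel columns grow to the right and rows downward; lengths in m; the calibration is good to about 2 mm. A picture is of the moment at which its call begins: read the wrist's pose just before it.
- finish_job(): hands the job in; it is judged then, once.
Trained networks look in a picture, given as the dict that the camera call returned (one of the last four; its "shot" number tells which), for a name from the list of things; names that differ only in an ending like _2 or _b are one class to them, and where a whole thing is asked for, a point or a joint stands for the part that bears it (a point fixed in the world has none). Each returns a list of dicts, best first, with "p" (0 to 1); they miss things now and then, are a little off and sometimes report something else, mostly with a low value. They report only what shows in the picture. A call takes as long as a camera call.
- look_for(picture, query): "rect" ([left, top, right, bottom] in pixels, round what is visible of it).
- place_of(picture, query): "at" ([row, column] in pixels: a listed point, or the origin of a listed thing).
The state is a dict: "time": time; "qpos": joint angles; "joint_vel": joint speeds; "joint_torque": joint torques, N m; "eef_pos": TCP position; "ee_rot": TCP orientation; "contact_force": force on the tool from outside, world axes, zero at the start; "ft_torque": the same for the moment, N m; "gripper_width": finger opening in m; "grasp_force": force on a finger pad.
Only numpy, scipy, OpenCV 4.12 (cv2) and the standard library are available. Lean on these libraries where they do the work, as an engineer would, in place of code of your own. Each camera call takes 0.05 s, during which the arm holds its last target. There are 200 camera calls.

## Working session

There is one attempt and no reset: what is moved stays moved. The work goes in short steps, Python scripts to look and compute and a shell command to move; the robot and the scene stay as the last step left them, time stands still between calls to the robot, and variables do not carry over. Pictures are saved under pics/ and viewed, at most 10 in all, crops included, and the job is handed in when it is done.

```bash
mkdir -p pics; cat > h.py <<'E'
import numpy as np, cv2
from bench import *
from scipy.spatial.transform import Rotation as R
def T(s):
    M=np.eye(4); q=s["ee_rot"]; M[:3,:3]=R.from_quat([q[1],q[2],q[3],q[0]]).as_matrix(); M[:3,3]=s["eef_pos"]; return M
def grab(n):
    s=get_state(); f=grab_frame(n)
    f["P"]=f["pose"] if n!="wrist" else T(s)@np.array(f["hand_eye"])
    return f
def pts(f,rc,z=None,plane=None):
    """rows/cols -> world, by depth z (or own map), or at world height plane"""
    rc=np.atleast_2d(np.array(rc,float)); F=240/np.tan(np.radians(f["fovy"])/2)
    K=np.array([[F,0,f["cx"]],[0,F,f["cy"]],[0,0,1]])
    u=cv2.undistortPoints(np.ascontiguousarray(rc[:,None,::-1]),K,np.array([f["k1"],0,0,0.]))[:,0]
    # drawn = (1+k1 r^2)*ray
    d=np.c_[u[:,0],-u[:,1],-np.ones(len(u))]; P=np.array(f["P"]); dw=d@P[:3,:3].T
    if plane is not None: t=(plane-P[2,3])/dw[:,2]
    else:
        ri=np.clip(np.round(rc).astype(int),0,[479,639]); t=f["z_map"][ri[:,0],ri[:,1]] if z is None else z
    return P[:3,3]+dw*np.reshape(t,(-1,1))
def cloud(f):
    r,c=np.nonzero(f["z_map"]>0); return np.c_[r,c],pts(f,np.c_[r,c])
def save(f,n): cv2.imwrite("pics/"+n,f["img"][:,:,::-1])
E
cat > a.py <<'E'
from h import *
np.set_printoptions(precision=4,suppress=True)
s=get_state(); print(s["eef_pos"],s["ee_rot"],s["gripper_width"],tcp_to_tips if not callable(tcp_to_tips) else tcp_to_tips())
for n in ["top","side"]:
    f=grab(n); save(f,n+".png"); print(n,np.array(f["P"])[:3,3],f["k1"])
    for q in ["tub","card_top","lid_top","clip","clip_grip","jar","salt","tray"]:
        for d in place_of(f,q)[:2]: print(q,round(d["p"],2),np.round(d["at"]),pts(f,d["at"])[0])
E
python3 a.py
```

```text
[ 0.2771 -0.5873  0.2166] [-0.001   0.9758  0.2186 -0.0001] 0.09518599171877469 0.025
top [0.4616 0.0053 1.2313] -0.04362317849311442
tub 0.29 [195. 328.] [ 0.7217 -0.0177  0.0771]
card_top 0.82 [249. 368.] [ 0.5724 -0.1188  0.0922]
lid_top 0.91 [224. 360.] [ 0.6372 -0.0985  0.1141]
clip 0.58 [290. 361.] [ 0.4674 -0.0976  0.0772]
clip 0.42 [223. 363.] [ 0.6389 -0.104   0.1163]
clip_grip 0.7 [250. 368.] [ 0.5734 -0.1234  0.0591]
clip_grip 0.62 [292. 362.] [ 0.4608 -0.0978  0.1093]
jar 0.58 [228. 293.] [0.63   0.076  0.1035]
salt 0.54 [196. 329.] [ 0.7202 -0.0191  0.0735]
salt 0.45 [272. 485.] [ 0.5113 -0.4549  0.0043]
tray 0.67 [244. 324.] [ 0.5968 -0.0057  0.0197]
side [ 0.329  -0.705   0.8097] -0.09704182414165727
tub 0.89 [291. 356.] [ 0.6041 -0.1643  0.091 ]
card_top 0.55 [259. 330.] [ 0.5729 -0.1042  0.1332]
clip 0.72 [291. 283.] [ 0.4741 -0.1017  0.0747]
clip_grip 0.65 [283. 279.] [ 0.4854 -0.0236  0.0103]
clip_grip 0.57 [254. 382.] [ 0.6854 -0.1093  0.1132]
jar 0.81 [238. 330.] [0.633  0.0447 0.0362]
salt 0.58 [259. 359.] [ 0.6358 -0.1071  0.1138]
salt 0.53 [254. 380.] [ 0.6826 -0.108   0.1132]
tray 0.85 [269. 331.] [ 0.5756 -0.106   0.1051]
```

View pics/top.png

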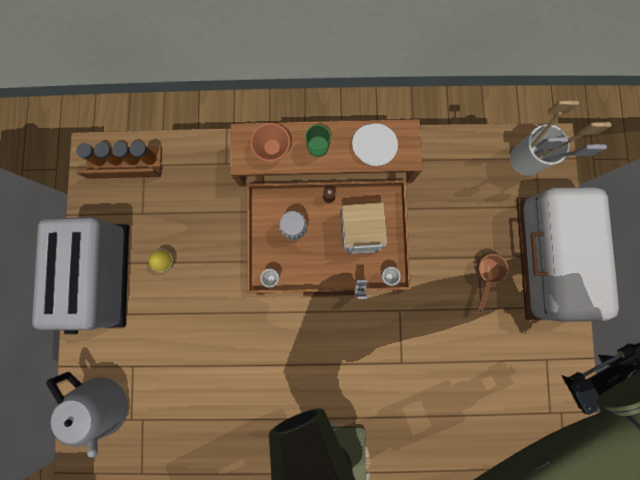

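View pics/side.png

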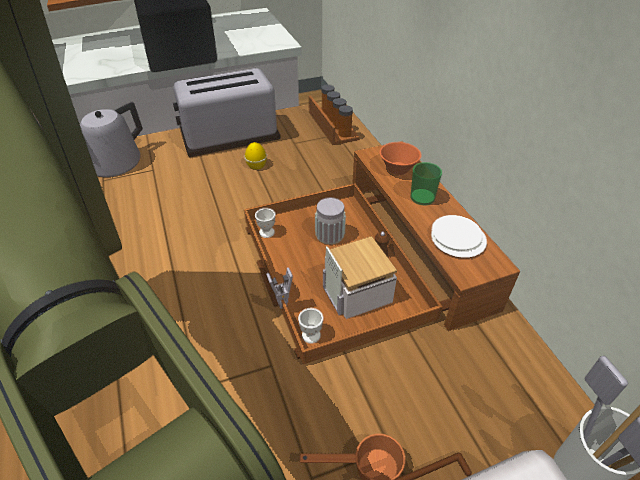

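The top view shows the lid at about (224,362), the card in front of it near (250,366), and the clip on the front wall at (290,361). The right egg cup is close by at (276,391). The side view agrees: the clip is at (283,287) and the lid is raised. Next I'll measure from depth.

```bash
cat > m.py <<'E'
from h import *
import sys
np.set_printoptions(precision=4,suppress=True)
def rect(p,label):
    if len(p)<8: print(label,len(p)); return
    c,s,a=cv2.minAreaRect((p[:,:2]*1000).astype(np.float32)); print(label,len(p),"c",np.array(c),"size",np.array(s),"ang",a,"zmed",np.median(p[:,2])*1000,"zmax",p[:,2].max()*1000)
def box(p,x0,x1,y0,y1,z0,z1): return p[(p[:,0]>x0)&(p[:,0]<x1)&(p[:,1]>y0)&(p[:,1]<y1)&(p[:,2]>z0)&(p[:,2]<z1)]
if __name__=="__main__":
  for n in sys.argv[1:]:
    f=grab(n); rc,p=cloud(f); print(n)
    rect(box(p,.585,.72,-.19,-.03,.095,.125),"lid")
    rect(box(p,.54,.60,-.18,-.05,.125,.16),"card")
    rect(box(p,.43,.50,-.14,-.06,.06,.14),"clip")
    rect(box(p,.43,.50,-.14,-.06,.095,.14),"clip tops")
E
python3 m.py top side
python3 - <<'E'
from h import *
s=get_state(); M=T(s); print(M.round(3))
E
```

```text
top
lid 1664 c [ 635.5745 -107.3573] size [106.5389 109.407 ] ang 3.270085334777832 zmed 114.95565521434814 zmax 123.22818204858609
card 58 c [ 574.0856 -110.6903] size [ 3.5934 69.8629] ang 2.5947518348693848 zmed 142.61548320061536 zmax 149.97094627571994
clip 181 c [469.1869 -94.7953] size [28.8285 40.1809] ang 89.13931274414062 zmed 105.6599619633154 zmax 127.45361337469375
clip tops 101 c [469.1618 -95.7404] size [23.5946 40.2392] ang 89.33989715576172 zmed 112.86979634856031 zmax 127.45361337469375
side
lid 2167 c [ 636.6333 -109.1079] size [108.3815 111.1193] ang 3.3749191761016846 zmed 112.75574568481417 zmax 117.75142702307318
card 143 c [ 576.1415 -112.4149] size [ 4.8802 70.9324] ang 1.2045314311981201 zmed 137.54715100661596 zmax 145.50622574624182
clip 411 c [470.393  -96.6159] size [47.3417 30.1527] ang 4.720250129699707 zmed 90.55160616983248 zmax 122.49302784709215
clip tops 186 c [470.2248 -97.159 ] size [46.4523 26.0114] ang 0.08942563086748123 zmed 109.36012728710998 zmax 122.49302784709215
[[ 0.904  0.427 -0.     0.277]
 [ 0.427 -0.904 -0.    -0.588]
 [-0.     0.    -1.     0.218]
 [ 0.     0.     0.     1.   ]]
```

The depth readings agree with the given sizes. The lid is at (0.636, -0.108, 0.115), the tub yaw is about +3.3°, the card is at (0.575, -0.111) and the clip at (0.470, -0.097). I'll raise the arm, turn it, and go above the lid with the fingers closed.

```bash
python3 -m handwheel '[[0,[0,0,-0.05],-0.189],[0,[0,0,-0.05],-0.189],[0,[0,0,-0.05],-0.189],[0,[0,0,-0.05],-0.189],[0,[0,0,-0.05],-0.189],[0,[0,0,-0.05],-0.189],[0,[0,0,-0.05],-0.189],[0,[0,0,-0.05],-0.189]]' 20
python3 -m handwheel '[[0,[0.163,0.138,0],0],[0,[0.163,0.138,0],0],[0,[0.163,0.138,0],0],[0,[0.163,0.138,0],0],[0,[0.163,0.138,0],0],[0,[0.163,0.138,0],0],[0,[0.163,0.138,0],0],[0,[0.163,0.138,0],0],[0,[0.163,0.138,0],0],[0,[0.163,0.138,0],0],[0,[0.163,0.138,0],0],[0,[0.163,0.138,0],0],[0,[0.163,0.138,0],0],[0,[0.163,0.138,0],0],[0,[0,0,0],0],[0,[0,0,0],0]]'
python3 - <<'E'
from h import *
np.set_printoptions(precision=4,suppress=True)
s=get_state(); M=T(s); print(M,s["contact_force"])
t=np.array([.636,-.1085,.160])-M[:3,3]; print("tool shift/0.2",M[:3,:3].T@t/.2)
E
python3 m.py side
```

```text
time: 1.8
eef_pos: [0.2773, -0.5879, 0.2982]
ee_rot: [-0.0, 0.684, 0.729, 0.0]
contact_force: [0.6, -0.8, 0.0]
gripper_width: 0.0365
grasp_force: 0.0
time: 3.4
eef_pos: [0.637, -0.1093, 0.2976]
ee_rot: [-0.0, 0.686, 0.728, -0.0]
contact_force: [0.9, -0.2, -0.2]
gripper_width: 0.0001
grasp_force: 0.0
[[-0.0593  0.9982 -0.0008  0.637 ]
 [ 0.9982  0.0593 -0.0003 -0.1093]
 [-0.0003 -0.0008 -1.      0.2976]
 [ 0.      0.      0.      1.    ]] [ 0.8597 -0.1975 -0.2329]
tool shift/0.2 [ 0.0047 -0.0041  0.6878]
side
lid 2163 c [ 636.935  -108.9933] size [108.6028 110.9774] ang 3.0476107597351074 zmed 112.71478765275211 zmax 116.51957427951886
card 143 c [ 576.2301 -113.8377] size [ 4.7893 70.5603] ang 3.16991925239563 zmed 137.4457520281276 zmax 144.69558722681995
clip 408 c [470.2691 -98.6262] size [30.2015 46.2713] ang 89.95146942138672 zmed 90.04963704841434 zmax 122.7086017375425
clip tops 183 c [470.2229 -96.6101] size [46.2148 26.4953] ang 0.3700241446495056 zmed 109.5467595289501 zmax 122.7086017375425
```

```bash
python3 -m handwheel '[[0,[0,0,0.1],0],[0,[0,0,0.1],0],[0,[0,0,0.1],0],[0,[0,0,0.1],0],[0,[0,0,0.1],0],[0,[0,0,0.1],0],[0,[0,0,0.08],0],[0,[0,0,0.02],0],[0,[0,0,0.02],0],[0,[0,0,0.02],0],[0,[0,0,0.02],0],[0,[0,0,0],0]]'
python3 -m handwheel '[[0,[0,0,0.015],0],[0,[0,0,0.015],0],[0,[0,0,0.015],0],[0,[0,0,0],0]]'

```

```text
time: 4.65
eef_pos: [0.6368, -0.11, 0.1458]
ee_rot: [0.0, 0.686, 0.727, -0.0]
contact_force: [0.6, -0.4, 0.1]
gripper_width: 0.0003
grasp_force: 0.0
time: 5.05
eef_pos: [0.6365, -0.1099, 0.1361]
ee_rot: [-0.0, 0.686, 0.727, -0.0]
contact_force: [-0.1, 0.9, -0.4]
gripper_width: 0.0001
grasp_force: 0.0
```

```bash
python3 -m handwheel '[[0,[0,0,0.01],0],[0,[0,0,0.01],0],[0,[0,0,0],0]]'
```

```text
time: 5.35
eef_pos: [0.6366, -0.11, 0.1325]
ee_rot: [-0.0, 0.686, 0.727, -0.0]
contact_force: [0.9, -0.0, 0.0]
gripper_width: 0.0005
grasp_force: 0.0
```

```bash
python3 m.py top side | grep -v c[la][ir]
python3 - <<'E'
from h import *
f=grab("side"); cv2.imwrite("pics/s2.png",cv2.resize(f["img"][170:330,240:450,::-1],None,fx=3,fy=3))
E
```

```text
top
lid 127 c [625.4155 -97.2701] size [143.3013  51.6799] ang 52.32044982910156 zmed 114.53228028235785 zmax 120.55873514636595
side
lid 1916 c [ 637.9153 -109.1359] size [108.7242 111.972 ] ang 2.0366573333740234 zmed 112.79254598573219 zmax 117.23941696799456
```

View pics/s2.png

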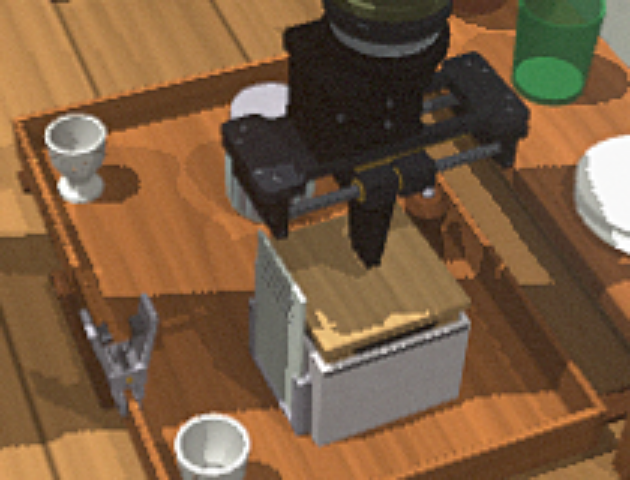

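The crop shows the closed fingertips just above the lid's middle at about (372,262), with the lid still up. The gripper body clears the card. I'll keep going down in small steps.

```bash
for i in 1; do python3 -m handwheel '[[0,[0,0,0.01],0],[0,[0,0,0.01],0],[0,[0,0,0],0]]'; done
```

```text
time: 5.8
eef_pos: [0.6365, -0.1099, 0.1283]
ee_rot: [-0.0, 0.686, 0.727, -0.0]
contact_force: [0.6, 0.0, 0.4]
gripper_width: 0.0008
grasp_force: 0.0
```

```bash
python3 -m handwheel '[[0,[0,0,0.01],0],[0,[0,0,0.01],0],[0,[0,0,0],0]]'
```

```text
time: 6.1
eef_pos: [0.6365, -0.1099, 0.1243]
ee_rot: [-0.0, 0.686, 0.727, -0.0]
contact_force: [-0.6, 0.3, 0.4]
gripper_width: 0.0004
grasp_force: 0.0
```

```bash
python3 - <<'E'
from h import *
np.set_printoptions(precision=4,suppress=True)
f=grab("side"); rc,p=cloud(f); g=f["img"][rc[:,0],rc[:,1]].astype(int)
m=(g.max(1)<60)&(abs(p[:,0]-.636)<.04)&(abs(p[:,1]+.11)<.04)&(p[:,2]<.2)&(p[:,2]>.09)
q=p[m]; print(m.sum()); 
for z in np.arange(.1,.17,.005):
    w=q[(q[:,2]>=z)&(q[:,2]<z+.005)]; print(z.round(3),len(w),w[:,:2].mean(0) if len(w) else "")
cv2.imwrite("pics/s3.png",cv2.resize(f["img"][170:330,240:450,::-1],None,fx=3,fy=3))
l=(abs(p[:,0]-.636)<.05)&(abs(p[:,1]+.11)<.05)&(g[:,0]>120)&(p[:,2]>.09); print("lid z",np.percentile(p[l,2],[5,50,95]))
E
python3 m.py side|grep lid
```

```text
234
0.1 0 
0.105 0 
0.11 0 
0.115 0 
0.12 13 [ 0.6354 -0.1174]
0.125 8 [ 0.6365 -0.1219]
0.13 14 [ 0.6339 -0.1182]
0.135 21 [ 0.6341 -0.1183]
0.14 20 [ 0.6341 -0.1192]
0.145 23 [ 0.6342 -0.1189]
0.15 23 [ 0.6343 -0.119 ]
0.155 25 [ 0.6333 -0.1184]
0.16 21 [ 0.6345 -0.1197]
0.165 26 [ 0.6338 -0.1193]
0.17 26 [ 0.6352 -0.1206]
lid z [0.1105 0.1132 0.4496]
lid 1874 c [ 637.1343 -109.1907] size [108.417 110.917] ang 3.3615455627441406 zmed 112.82049519535397 zmax 124.65367037958397
```

View pics/s3.png

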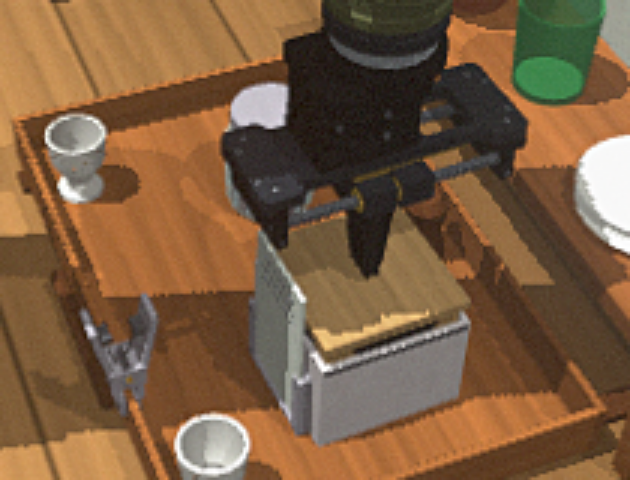

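View pics/w1.png

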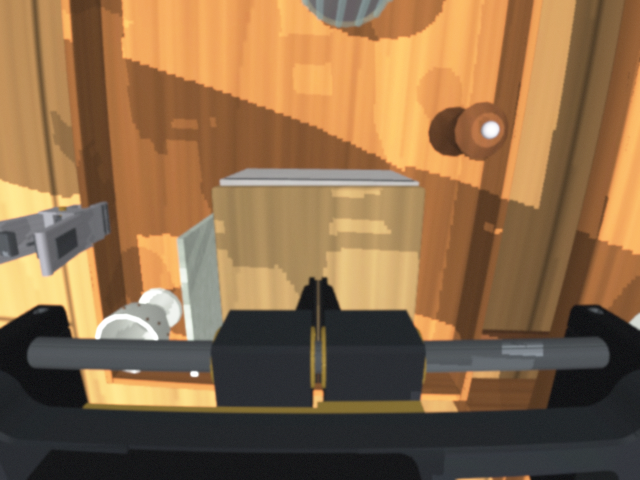

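The wrist view shows the closed fingers at the lid's middle, about (318,290), with no contact yet. Depth puts the fingertips about 15–20 mm higher than the nominal tool geometry, and the body bottom is at about z = 0.20, so there is room. I'll keep feeling downward.

```bash
python3 -m handwheel '[[0,[0,0,0.01],0],[0,[0,0,0.01],0],[0,[0,0,0.01],0],[0,[0,0,0],0]]'
```

```text
time: 6.7
eef_pos: [0.6365, -0.1099, 0.1183]
ee_rot: [-0.0, 0.686, 0.727, -0.0]
contact_force: [-0.1, 0.5, 0.6]
gripper_width: 0.0004
grasp_force: 0.0
```

```bash
python3 -m handwheel '[[0,[0,0,0.01],0],[0,[0,0,0.01],0],[0,[0,0,0],0]]'
```

```text
time: 7.0
eef_pos: [0.6372, -0.11, 0.1167]
ee_rot: [0.0, 0.686, 0.727, 0.0]
contact_force: [-3.2, 1.0, 7.0]
gripper_width: 0.0007
grasp_force: 3.5
```

Contact came at eef z of about 0.117, so the tips sit about 2 mm below the reported TCP. Pressing now.

```bash
python3 -m handwheel '[[0,[0,0,0.01],0],[0,[0,0,0.01],0],[0,[0,0,0.01],0],[0,[0,0,0],0]]'
```

```text
time: 7.4
eef_pos: [0.6371, -0.11, 0.1116]
ee_rot: [0.0, 0.686, 0.727, 0.0]
contact_force: [-6.4, 1.3, 10.6]
gripper_width: 0.0003
grasp_force: 5.7
```

```bash
python3 -m handwheel '[[0,[0,0,0.01],0],[0,[0,0,0.01],0],[0,[0,0,0.01],0],[0,[0,0,0],0]]'
```

```text
time: 7.8
eef_pos: [0.638, -0.1101, 0.1074]
ee_rot: [0.001, 0.686, 0.727, 0.001]
contact_force: [-7.4, 2.3, 15.5]
gripper_width: 0.0008
grasp_force: 8.0
```

```bash
cat > lv.py <<'E'
from h import *
np.set_printoptions(precision=4,suppress=True)
for n in ["side","top"]:
    f=grab(n); rc,p=cloud(f); g=f["img"][rc[:,0],rc[:,1]].astype(int)
    m=(abs(p[:,0]-.636)<.05)&(abs(p[:,1]+.109)<.05)&(p[:,2]>.09)&(p[:,2]<.125)&(g.max(1)>75); q=p[m]
    for _ in range(3):
        A=np.c_[q[:,0]-.636,q[:,1]+.109,np.ones(len(q))]; c=np.linalg.lstsq(A,q[:,2],rcond=None)[0]; q=q[abs(A@c-q[:,2])<.004]
    print(n,len(q),"slopes,z",c)
    t=p[(abs(p[:,0]-.636)<.08)&(abs(p[:,1]+.11)<.08)&(p[:,2]>.085)&(p[:,2]<.099)]
E
python3 lv.py; python3 m.py side | head -3
python3 - <<'E'
from h import *
f=grab("side"); cv2.imwrite("pics/s4.png",cv2.resize(f["img"][170:330,240:450,::-1],None,fx=3,fy=3))
E
```

```text
side 1347 slopes,z [-0.0009 -0.0021  0.1023]
top 45 slopes,z [ 0.0258 -0.0319  0.1056]
side
lid 1695 c [ 638.1031 -112.5331] size [108.7702 105.1532] ang 2.3652048110961914 zmed 102.41362229410788 zmax 124.98285187006219
card 100 c [ 576.0532 -113.6733] size [ 5.0262 70.0171] ang 2.6537675857543945 zmed 134.34852260873419 zmax 145.48789503331062
```

View pics/s4.png

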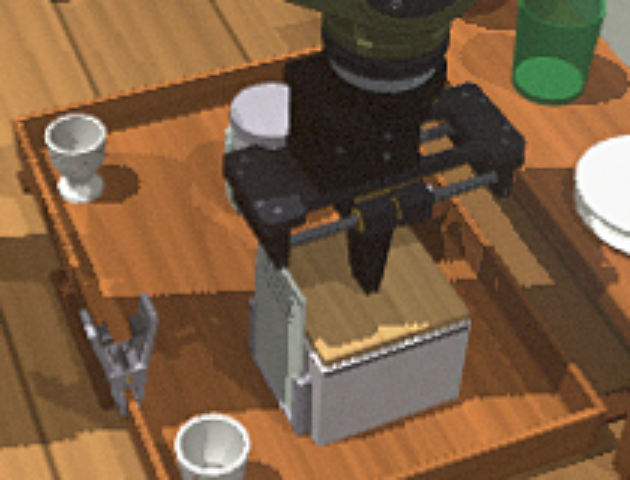

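The lid is level and nearly on the rim, down 10.5 mm. I'll press a little more firmly to be sure it is seated.

```bash
python3 -m handwheel '[[0,[0,0,0.01],0],[0,[0,0,0.005],0],[0,[0,0,0],0],[0,[0,0,0],0]]'; python3 lv.py
```

```text
time: 8.4
eef_pos: [0.6381, -0.1101, 0.1074]
ee_rot: [0.001, 0.686, 0.727, 0.001]
contact_force: [-14.1, 3.8, 27.1]
gripper_width: 0.0003
grasp_force: 13.8
side 1331 slopes,z [-0.0019  0.0005  0.1024]
top 46 slopes,z [ 0.0156 -0.0523  0.106 ]
```

The lid is seated: 27 N with no further travel. I'll retreat upward, open the fingers and move above the clip.

```bash
python3 -m handwheel '[[0,[0,0,-0.05],0],[20,[0,0,-0.1],0],[80,[0,0,-0.15],0],[100,[0,0,-0.2],0],[100,[0,0,-0.2],0],[100,[0.023,-0.167,0],0.075],[100,[0.023,-0.167,0],0],[100,[0.023,-0.167,0],0],[100,[0.023,-0.167,0],0],[100,[0.023,-0.167,0],0],[100,[0,0,0],0],[100,[0,0,0],0]]'
cat > c.py <<'E'
from m import *
s=get_state(); print(T(s)[:3],s["gripper_width"])
f=grab("wrist"); save(f,"w2.png"); rc,p=cloud(f)
rect(box(p,.585,.72,-.19,-.03,.08,.135),"lid")
rect(box(p,.54,.61,-.18,-.05,.12,.175),"card")
for z in np.arange(.05,.15,.01): rect(box(p,.43,.52,-.125,-.065,z,z+.01),"clip %.2f"%z)
for q in ["clip_grip","clip","jaw_a","card_top"]:
    for d in place_of(f,q)[:1]: print(q,d["p"],d["at"],pts(f,d["at"])[0])
rect(box(p,.43,.51,.0,.1,.03,.07),"wall top")
E
python3 c.py; python3 lv.py
```

```text
time: 9.7
eef_pos: [0.4696, -0.0888, 0.2401]
ee_rot: [0.001, 0.708, 0.707, 0.0]
contact_force: [-0.1, -0.2, 1.6]
gripper_width: 0.0831
grasp_force: 0.0
[[ 0.0016  1.      0.0014  0.4696]
 [ 1.     -0.0016 -0.0003 -0.0888]
 [-0.0003  0.0014 -1.      0.2401]] 0.08314726283950376
lid 12396 c [ 637.5364 -105.5595] size [108.9879 110.4847] ang 2.5296225547790527 zmed 103.93192785485309 zmax 107.12781106937935
card 1192 c [ 576.1353 -109.6199] size [ 4.5988 71.1808] ang 2.5577731132507324 zmed 136.848575510175 zmax 145.6861139640368
clip 0.05 71 c [467.8775 -94.5892] size [58.4793 18.8459] ang 80.27435302734375 zmed 50.70421545023035 zmax 58.18551051560023
clip 0.06 21 c [470.3509 -81.6188] size [ 0.806  23.3605] ang 89.41893768310547 zmed 66.97091549661106 zmax 69.39853551129505
clip 0.07 524 c [466.9755 -93.724 ] size [31.3666 26.3822] ang 75.38101959228516 zmed 77.67502440988305 zmax 79.98869142864851
clip 0.08 110 c [470.3162 -94.2686] size [31.249  25.5502] ang 0.14606809616088867 zmed 83.84249108752431 zmax 89.95025301934878
clip 0.09 76 c [470.9803 -93.6302] size [35.4925 24.5606] a
[... 211 characters left out ...]
 [470.0138 -94.6227] size [46.074  24.4951] ang 0.5833006501197815 zmed 113.15061998199569 zmax 119.98639588031173
clip 0.12 328 c [470.2969 -94.3401] size [24.2743 45.8067] ang 89.81842803955078 zmed 121.40518459913149 zmax 123.14737622306976
clip 0.13 0
clip 0.14 0
clip_grip 0.65 [242.5, 317.9] [ 0.4702 -0.1043  0.0773]
clip 0.83 [231.2, 316.6] [ 0.469  -0.0931  0.0774]
jaw_a 0.82 [220.2, 313.6] [ 0.4662 -0.0818  0.08  ]
card_top 0.71 [269.6, 454.9] [ 0.5957 -0.1228  0.1033]
wall top 763 c [469.4065  50.0332] size [ 5.7521 99.77  ] ang 0.05356673523783684 zmed 49.953343208890225 zmax 52.207409693309835
side 1676 slopes,z [-0.0022 -0.0008  0.1024]
top 1337 slopes,z [ 0.0035 -0.0062  0.1045]
```

View pics/w2.png

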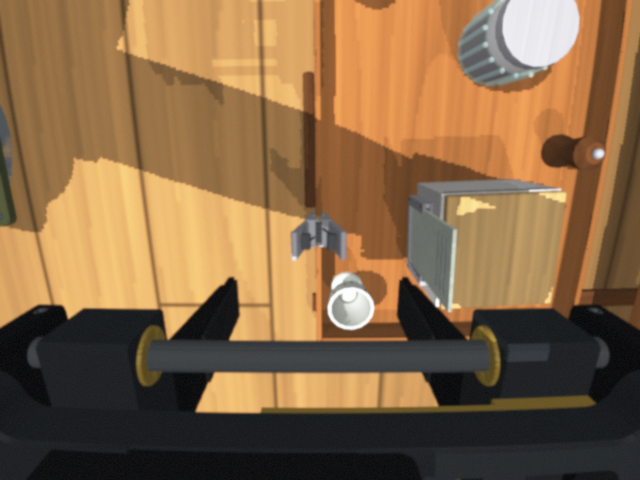

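The wrist view shows the clip between the fingers at about (318,237), the egg cup clear of it at (350,303), and the fingertips at (233,283) and (405,283). I'll check where the fingertips really lie in the tool frame.

```bash
python3 - <<'E'
from m import *
s=get_state(); f=grab("wrist"); rc,p=cloud(f); Ti=np.linalg.inv(T(s)); q=p@Ti[:3,:3].T+Ti[:3,3]
g=f["img"][rc[:,0],rc[:,1]].astype(int)
for sg in (-1,1):
    m=(q[:,1]*sg>.02)&(q[:,1]*sg<.08)&(abs(q[:,0])<.03)&(q[:,2]<.05)&(q[:,2]>-.05)&(g.max(1)<90)
    w=q[m]
    for a in np.arange(-.05,.05,.01):
        v=w[(w[:,2]>=a)&(w[:,2]<a+.01)]
        if len(v)>3: print(sg,a.round(2),len(v),v.min(0).round(3),v.max(0).round(3))
m=(g.max(1)<90)&(abs(q[:,0])<.1)&(q[:,2]<-.03)
print("body zmax by |y|", [(b,np.percentile(q[m&(abs(abs(q[:,1])-b)<.01),2],[50,99]).round(3)) for b in (.02,.05,.08)])
E
```

```text
-1 -0.05 501 [-0.009 -0.057 -0.05 ] [ 0.013 -0.046 -0.04 ]
-1 -0.04 463 [-0.003 -0.056 -0.04 ] [ 0.013 -0.047 -0.03 ]
-1 -0.03 463 [-0.009 -0.055 -0.03 ] [ 0.013 -0.047 -0.02 ]
-1 -0.02 390 [-0.009 -0.054 -0.02 ] [ 0.013 -0.047 -0.01 ]
-1 -0.01 269 [-0.008 -0.053 -0.01 ] [ 0.013 -0.047 -0.   ]
-1 0.0 37 [-0.007 -0.051  0.   ] [ 0.012 -0.047  0.003]
1 -0.05 505 [-0.009  0.047 -0.05 ] [ 0.013  0.059 -0.04 ]
1 -0.04 484 [-0.004  0.047 -0.04 ] [ 0.013  0.057 -0.03 ]
1 -0.03 460 [-0.008  0.047 -0.03 ] [ 0.014  0.056 -0.02 ]
1 -0.02 389 [-0.01   0.047 -0.02 ] [ 0.013  0.055 -0.01 ]
1 -0.01 297 [-0.009  0.047 -0.01 ] [ 0.013  0.054 -0.   ]
1 0.0 59 [-0.008  0.048  0.   ] [0.013 0.052 0.004]
body zmax by |y| [(0.02, array([-0.114, -0.088])), (0.05, array([-0.098, -0.034])), (0.08, array([-0.093, -0.077]))]
```

The real tips are 4 mm ahead of the reported TCP, which matches the contact I felt, so the grasp point is at about tool z = -0.0155. The clip's handle ends are at 0.123 and its grip point at 0.107, so the target eef z is about 0.092.

```bash
python3 -m handwheel '[[100,[-0.03,0,0.1],0],[100,[0,0,0.1],0],[100,[0,0,0.1],0],[100,[0,0,0.1],0],[100,[0,0,0.1],0],[100,[0,0,0.1],0],[100,[0,0,0.07],0],[100,[0,0,0.07],0],[100,[0,0,0],0],[100,[0,0,0],0]]' && python3 -m handwheel '[[50,[0,0,0],0],[50,[0,0,0],0],[40,[0,0,0],0],[30,[0,0,0],0],[20,[0,0,0],0],[10,[0,0,0],0],[0,[0,0,0],0],[0,[0,0,0],0],[0,[0,0,0],0],[0,[0,0,0],0]]' 25
```

```text
time: 11.1
eef_pos: [0.4699, -0.0948, 0.092]
ee_rot: [0.0, 0.708, 0.707, 0.0]
contact_force: [0.2, -0.4, 1.0]
gripper_width: 0.0949
grasp_force: 0.0
time: 12.1
eef_pos: [0.4695, -0.0947, 0.0917]
ee_rot: [-0.0, 0.708, 0.707, -0.0]
contact_force: [0.2, 0.4, -0.3]
gripper_width: 0.0259
grasp_force: 25.0
```

The width is 25.9 mm, so the clip is squeezed to its stop. Lifting now, then a check.

```bash
python3 -m handwheel '[[0,[0,0,-0.05],0],[0,[0,0,-0.1],0],[0,[0,0,-0.1],0],[0,[0,0,-0.1],0],[0,[0,0,-0.1],0],[0,[0,0,-0.1],0],[0,[0,0,-0.1],0],[0,[0,0,-0.1],0],[0,[0,0,-0.05],0],[0,[0,0,0],0],[0,[0,0,0],0],[0,[0,0,0],0]]'
cat > d.py <<'E'
from m import *
s=get_state(); M=T(s); print(M[:3],s["gripper_width"],s["grasp_force"]); e=M[:3,3]
for n in ["side","top","wrist"]:
    f=grab(n); rc,p=cloud(f); print(n)
    if n=="side": save(f,"d.png")
    rect(box(p,.545,.603,-.18,-.05,.131,.155),"card")
    q=p[(abs(p[:,0]-e[0])<.03)&(abs(p[:,1]-e[1])<.03)]
    for z in np.arange(-.065,-.004,.01): rect(q[(q[:,2]>e[2]+z)&(q[:,2]<=e[2]+z+.01)],"clip z-e %.3f"%z)
E
python3 d.py; python3 - <<'E'
from h import *
f=grab("side"); cv2.imwrite("pics/s5.png",cv2.resize(f["img"][170:330,240:450,::-1],None,fx=3,fy=3))
E
```

```text
time: 13.3
eef_pos: [0.469, -0.0945, 0.2504]
ee_rot: [-0.001, 0.708, 0.707, -0.001]
contact_force: [-0.0, 0.2, -0.3]
gripper_width: 0.0261
grasp_force: 25.0
[[ 0.0014  1.     -0.0022  0.469 ]
 [ 1.     -0.0014  0.0007 -0.0945]
 [ 0.0007 -0.0022 -1.      0.2504]] 0.02605962053238331 24.977227449417114
side
card 113 c [ 576.5801 -113.6379] size [ 4.6193 69.4787] ang 2.5790138244628906 zmed 139.75779274495258 zmax 145.37328444809162
clip z-e -0.065 30 c [ 464.9929 -104.1328] size [17.5511 34.9437] ang 57.57516860961914 zmed 191.92097851883733 zmax 195.2268766766868
clip z-e -0.055 40 c [469.0005 -96.2262] size [29.1206 26.1029] ang 0.1040317714214325 zmed 201.761164201546 zmax 205.40402601741582
clip z-e -0.045 40 c [ 464.0487 -103.7417] size [18.075  33.5246] ang 49.98055648803711 zmed 209.98332675707476 zmax 215.29716642618635
clip z-e -0.035 58 c [ 461.9429 -102.6809] size [20.5677 37.5253] ang 42.511592864990234 zmed 220.6274743823998 zmax 225.38961527768865
clip z-e -0.025 127 c [467.322  -97.9803] size [24.4593 28.8955] ang 10.221149444580078 zmed 231.96259438339274 zmax 235.38672
[... 788 characters left out ...]
652142 zmax 205.4194462597272
clip z-e -0.045 109 c [469.4427 -87.0241] size [10.4016 29.0121] ang 88.78679656982422 zmed 209.94211109806426 zmax 215.1952662786629
clip z-e -0.035 131 c [468.7379 -81.9153] size [26.3472  7.1845] ang 13.160187721252441 zmed 222.41375095520857 zmax 225.14522244880104
clip z-e -0.025 1081 c [467.7736 -89.5662] size [22.4084 25.1125] ang 77.97665405273438 zmed 233.518453967067 zmax 235.4338659387249
clip z-e -0.015 254 c [469.162  -89.8795] size [17.8573 25.8575] ang 89.4018783569336 zmed 238.21917844773938 zmax 245.24784564866872
clip z-e -0.005 327 c [469.1503 -87.7138] size [12.0294 34.5357] ang 89.35556030273438 zmed 250.3821016374214 zmax 255.43013754312065
```

View pics/s5.png

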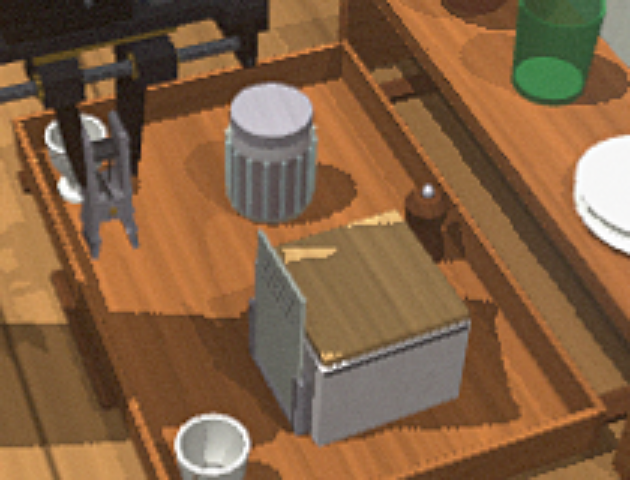

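The clip hangs upright and gaping, with its jaws at (97,250) and (135,245) in the crop, and the lid is home. From clip to card is +0.107 in x and -0.0165 in y, plus about 3° of yaw. I'll move over and stop with the tips just above the card.

```bash
python3 -m handwheel '[[0,[-0.0165,0.107,0],0],[0,[-0.0165,0.107,0],0],[0,[-0.0165,0.107,0],0],[0,[-0.0165,0.107,0],0],[0,[-0.0165,0.107,0],0],[0,[0,0,0.05],-0.065],[0,[0,0,0.075],0],[0,[0,0,0.05],0],[0,[0,0,0],0],[0,[0,0,0],0],[0,[0,0,0],0]]'
sed -i 's/-.065,-.004/-.07,-.03/' d.py; python3 d.py;  python3 - <<'E'
from h import *
f=grab("side"); a=cv2.resize(f["img"][190:330,280:400,::-1],None,fx=4,fy=4)
g=grab("wrist"); b=cv2.resize(g["img"][180:320,270:370,::-1],None,fx=4,fy=4)
a=a[:,:480];cv2.imwrite("pics/s6.png",np.hstack([a,b])[:, :800])
E
```

```text
time: 14.6
eef_pos: [0.5768, -0.1115, 0.2176]
ee_rot: [0.001, 0.689, 0.724, 0.0]
contact_force: [0.9, -0.6, -0.5]
gripper_width: 0.0256
grasp_force: 25.0
[[-0.0494  0.9988  0.0012  0.5768]
 [ 0.9988  0.0494 -0.0003 -0.1115]
 [-0.0004  0.0012 -1.      0.2176]] 0.025641658131224702 24.977245330810547
side
card 67 c [ 572.2654 -127.5844] size [14.4975 40.1489] ang 6.324666976928711 zmed 139.86386129568595 zmax 154.20312512497736
clip z-e -0.070 15 c [ 577.3389 -114.9762] size [29.2739 23.2952] ang 1.9220788478851318 zmed 156.10949725518986 zmax 157.56349523494407
clip z-e -0.060 46 c [ 576.0405 -113.6516] size [29.301  22.9689] ang 4.12099027633667 zmed 161.84637533991346 zmax 167.60623682516263
clip z-e -0.050 53 c [ 576.705  -113.8785] size [28.7227 25.6484] ang 1.0752979516983032 zmed 172.87071952727428 zmax 177.3557424326453
clip z-e -0.040 55 c [ 571.5279 -119.0991] size [19.9718 36.3166] ang 47.64560317993164 zmed 183.8071577655286 zmax 187.60453609503224
clip z-e -0.030 70 c [ 577.2579 -113.7383] size [24.9083 30.3517] ang 4.042885780334473 zmed 192.23153871416227 zmax 197.47997040307763
top
card 0
clip z-e -0.070 0
clip z-e -0.060 0
clip z-e -0.050 0
clip z-e -0.040 0
clip z-e -0.030 0
wrist
card 255 c [575.2092 -95.2211] size [ 2.954  41.6181] ang 2.7307448387145996 zmed 143.9043675927765 zmax 145.79656266437544
clip z-e -0.070 3
clip z-e -0.060 83 c [ 576.9326 -100.6075] size [30.5176  3.877 ] ang 1.7180774211883545 zmed 162.74148465472027 zmax 167.46131052182423
clip z-e -0.050 132 c [ 576.7814 -103.7641] size [30.046  10.3539] ang 0.3309999108314514 zmed 172.485200936393 zmax 177.60704850024928
clip z-e -0.040 77 c [ 576.8597 -102.3586] size [26.9967  8.7247] ang 3.6175684928894043 zmed 181.6330834359778 zmax 187.60914119751635
clip z-e -0.030 275 c [ 574.4349 -101.5904] size [22.9343 21.7879] ang 58.130348205566406 zmed 193.83893884595335 zmax 197.61734047413086
```

View pics/s6.png

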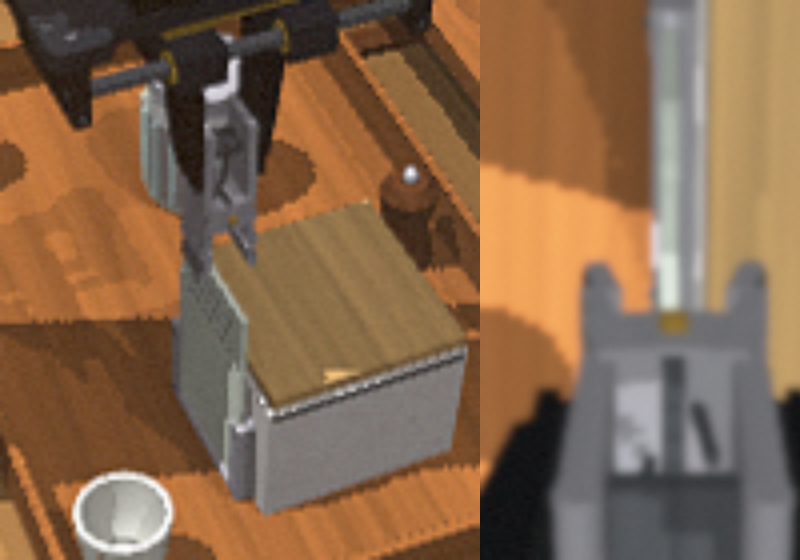

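The clip straddles the card's edge centrally: in the wrist crop the jaws are at x of about 600 and 747, with the card at about 675. The offset is under 1 mm. Descending 33 mm.

```bash
python3 -m handwheel '[[0,[0,-0.003,0.033],0],[0,[0,0,0.033],0],[0,[0,0,0.033],0],[0,[0,0,0.033],0],[0,[0,0,0.033],0],[0,[0,0,0],0],[0,[0,0,0],0],[0,[0,0,0],0],[0,[0,0,0],0],[0,[0,0,0],0]]'
python3 d.py | grep -v "0 *$"; python3 lv.py; python3 - <<'E'
from h import *
f=grab("side"); a=cv2.resize(f["img"][190:330,280:400,::-1],None,fx=4,fy=4)
g=grab("wrist"); b=cv2.resize(g["img"][180:320,270:350,::-1],None,fx=4,fy=4)
cv2.imwrite("pics/s7.png",np.hstack([a,b])[:, :800])
E
```

```text
time: 15.85
eef_pos: [0.5762, -0.1115, 0.1843]
ee_rot: [0.0, 0.689, 0.724, 0.0]
contact_force: [1.0, 0.1, -0.2]
gripper_width: 0.0257
grasp_force: 25.0
[[-0.0496  0.9988  0.0007  0.5762]
 [ 0.9988  0.0496 -0.0002 -0.1115]
 [-0.0003  0.0007 -1.      0.1843]] 0.02569164288587449 24.977226555347443
side
card 170 c [ 574.8137 -120.4733] size [26.3666 48.2   ] ang 35.083011627197266 zmed 141.76322567412493 zmax 154.97725936242603
clip z-e -0.070 37 c [ 576.7057 -120.2488] size [28.7334 38.458 ] ang 2.449603796005249 zmed 121.59751934983653 zmax 124.14233292676313
clip z-e -0.060 66 c [ 573.2997 -121.8176] size [35.1486 34.3398] ang 72.74081420898438 zmed 128.5840609232105 zmax 134.24987230807028
clip z-e -0.050 79 c [ 571.2025 -120.6138] size [27.751 35.683] ang 55.14024353027344 zmed 139.58736329344566 zmax 144.27630676262726
clip z-e -0.040 51 c [ 569.9661 -119.471 ] size [19.5537 35.6072] ang 45.721561431884766 zmed 150.37415690259635 zmax 154.20466392598343
clip z-e -0.030 64 c [ 576.2889 -114.1256] size [25.0278 30.5358] ang 2.468916893005371 zmed 159.40281197524297 zmax 164.26672257299347
top
card 1
clip z-e -0.050 1
wrist
card 513 c [576.0619 -91.918 ] size [34.8644 30.2749] ang 89.71688842773438 zmed 143.6429924542603 zmax 154.94554142482545
clip z-e -0.070 7
clip z-e -0.060 110 c [ 576.4369 -101.0237] size [22.096  24.9047] ang 52.3787727355957 zmed 131.0731900969931 zmax 134.29241999441962
clip z-e -0.050 244 c [576.044  -95.5307] size [27.639  30.2749] ang 89.71688842773438 zmed 142.46009608594522 zmax 144.28421016096095
clip z-e -0.040 125 c [575.0251 -94.001 ] size [26.3658 24.4794] ang 4.638480186462402 zmed 145.82027891123968 zmax 154.29087906917937
clip z-e -0.030 299 c [ 573.4254 -101.8149] size [23.5264 21.4276] ang 58.00368118286133 zmed 160.5818738704 zmax 164.27503365052766
side 1538 slopes,z [-0.0032  0.0004  0.1024]
top 273 slopes,z [-0.0059  0.0024  0.1043]
```

View pics/s7.png

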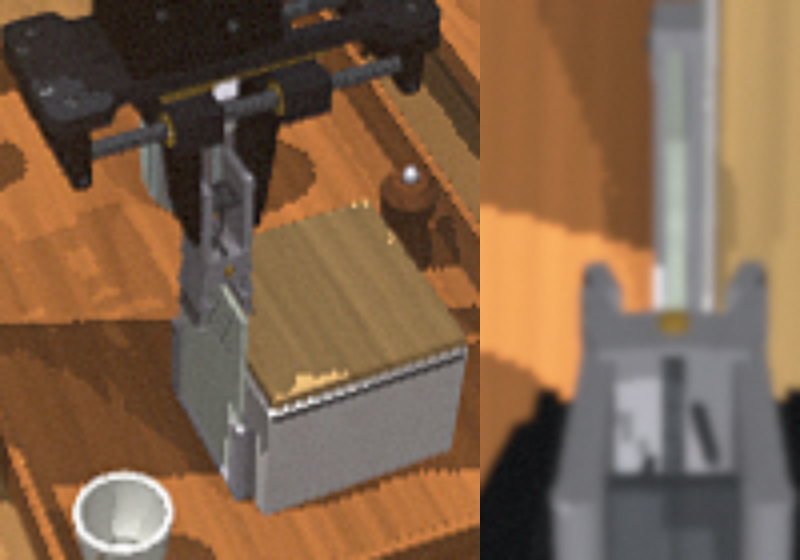

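The jaws straddle the card about 20 mm down and centred, with the wrist force near zero and the lid level. Handing in.

```bash
python3 -c "
from bench import *
print(finish_job())"
```

```text
the job is handed in; nothing more can be done
None
```

I pressed the lid home and level, then finished with the clip squeezed to its stop and gaping over the middle of the card's top edge. The jaws are about 20 mm down either side with no contact felt. The job is handed in, but no verdict came back.

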